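# Open the filter cover of a bench-top vacuum unit

## Robot

A 6-joint arm with a two-finger parallel gripper is mounted at the origin on the work surface. World frame = base frame: x ahead of the robot, y to its left, z up, the work surface at z = 0. Lengths are in m, angles in rad, forces in N, time in s.
With the tool pointing down it reaches from about 0.35 to 0.85 m from the base axis. Payload 8.1 kg.
Tool frame: the origin (TCP) lies midway between the tips of the shut fingers; the grasp point (between the pads) lies 19 mm behind it (robot.grip_point_offset is the distance from the TCP to the grasp point, in m); z points along the fingers, y is the line along which they close (so a half turn about z gives the same grasp; the last joint's range is limited). The gripper opens to 93 mm and grips with 3 to 60 N. Pads are 15 mm wide; open, the fingers measure 128 mm over their backs; the gripper's body (75 mm by 188 mm) begins 65 mm behind the grasp point.
Start: joints at [-1.426, 0.13, 1.488, -0, 1.523, -0.085], TCP at [0.137, -0.584, 0.187] pointing down, gripper open.
Joint ranges: [-2.96, 2.96], [-0.89, 2.26], [0.02, 2.5], [-1.34, 4.48], [0, 2.73], [-2.66, 2.66]. Speed limits (rad/s): [2.39, 2.39, 2.79, 3.14, 3.14, 3.14].

## Interface

Orientations are given as [roll, pitch, yaw] about the fixed x, y, z axes, in that order (R = Rz(yaw) Ry(pitch) Rx(roll)).
In Python, from plant import robot gives the robot as it stands.
- The arm moves only by the shell command python3 -m jog 'ROWS'. ROWS is text: rows parted by semicolons, each of 7 numbers parted by spaces: the opening, from 0 (shut) to 1 (fully open), then the shift along the tool's x, y, z normalised to -1 to 1, where 1 is 40 cm, then the turn, a rotation vector about the tool's x, y, z normalised to -1 to 1, where 1 is 45 degrees. A call has 1 to 10 rows; each row shifts and turns the commanded pose from where the row before left it, along the tool's axes as they then stand; what a row does not reach is not made up. A row lasts 1/8 s, in which the tool goes at most 62.5 mm and 10.7 degrees, less where a joint would pass 70% of its speed; a pose out of reach is approached as far as the arm can. A call with a number of a shift or a turn outside -1 to 1 is refused whole. A call with a gripper value outside its range is refused whole. The fingers move at their own pace and stop on an object; the grip force is fixed at half the most. Time passes only in rows, so rows that do not move let the fingers close. It gives the time, the measured TCP pose, the force, the opening and the grip force at its end, in the units of the state.
- robot.observe(): the state, without advancing time (a new reading comes with each control period).
- robot.get_image(name): name is "side" or "top" or "wrist"; returns the picture (480x640x3 uint8, blue, green, red); there is no depth.
- robot.camera_params(name): a dict with "fx", "fy", "cx", "cy" (pixels), "rvec" (rotation vector, rad) and "tvec" (3), from world to camera coordinates, as OpenCV has them; the wrist camera has in their place "mount" (4x4, takes a point from camera to tool coordinates, whose origin is the TCP and whose axes are the flange's). Camera axes: x right, y down, z forward; pixel columns grow to the right and rows downward; lengths in m; the calibration is good to about 2 mm. A picture is of the moment at which its call begins: read the wrist's pose just before it. camera_params takes no time and is no camera call.
- robot.sign_off(): hands the job in; it is judged then, once.
The state is a dict: "clock": time; "joint_pos": joint angles; "qd": joint speeds; "effort": joint torques, N m; "tool_pos": TCP position; "tcp_rot": TCP orientation; "contact_force": force on the tool from outside, world axes, zero at the start; "torque": the same for the moment, N m; "opening": finger opening in m; "grasp_force": force on a finger pad.
Only numpy, scipy, OpenCV 4.12 (cv2) and the standard library are available. Lean on these libraries where they do the work, as an engineer would, in place of code of your own. Each camera call takes 0.05 s, during which the arm holds its last target. There are 200 camera calls.

## Task

The vacuum unit's filter is due for a change: press the snap tab in until the filter cover is released, then push the cover along its rails and off its seat until the filter opening is completely uncovered. Only press and push with the fingertips: do not lift or tip the cover, leave it lying flat on the unit's rear deck, and leave the vial tray, spare filter and wash bottle where they are.

Things in the scene. Friction and masses are not known exactly. Their poses are not given: they have to be found in the camera images.
- unit: bench-top vacuum unit, low white case 345 (x) x 170 (y) mm, fixed on the bench. Origin under it at bench height, midway across; +x is the way the cover slides off, +z up. The case runs from x = -150 mm (gauge and rocker switch end, turned to the robot) to +195. Its flat deck is 70 mm above the bench
- rail_left (a point): near end of the +y one of two low aluminium rails, top inner edge: unit x = -88, y = +57, z = 80 mm (the other mirrors it at y = -57). The rails run to x = +5 mm, y 57 to 70, tops 10 mm above the deck, and hook over the cover's side flanges with 1.5 mm gaps: the cover can only slide. Behind x = 5 mm the rear deck is plain and flat
- rear_stop (a point): face of the raised connection block that ends the rear deck, unit x = +165 mm, at deck height; the block is 28 mm high and stops the cover if it is pushed 140 mm from its seat
- tab_top (a point): centre of the ribbed top of the snap tab's pad (30 mm along the unit's x, 28 along y), at unit x = -113, y = 0, 12 mm above the deck when up. It moves straight down under pressure. A catch on it, 42 to 51 mm further along +x, stands up in a slot of the cover and locks it. Pin blocks 7 mm high stand beside it at x -112 to -94, y 30 to 52 mm either side
- tab (a joint): how far the tab is pressed down, m: 0 up (locked), 0.008 fully in (stop; pad top then 4 mm above the deck). It takes 4 to 8 N, rising steeply only at the stop. From about 0.005 the catch is out of the slot and two sprung pins pop the cover 8 to 15 mm along +x; then it cannot lock again and the tab may be let go. It rises again by itself once the cover has passed
- cover: grey plastic filter cover, 110 (x) x 126 (y) mm, 0.18 kg, origin at the centre of its underside, axes as the unit's. Locked, it lies on the deck at unit x = -30, y = 0, z = 70 mm. Flat flange 5 mm thick, raised louvred panel 12 mm high from cover x = -20 to +50, and an upright push ridge. Catch slot: cover x -41 to -27, y -14 to +14 mm
- cover_ridge (a point): centre of the push face of the cover's ridge, the upright face that looks towards the tab (-x): cover x = -20, y = 0, 19 mm above the underside. The ridge is 76 mm wide along y, its top 26 mm above the deck, its back slopes down to the panel; before it lies only the flange, top 5 mm above the deck. Pushed along +x it slides the cover with a few newtons
- cover_left (a point): corner of the cover's trailing edge (the edge nearest the tab) on the +y side, on the underside: cover x = -55, y = +63 mm
- cover_right (a point): corner of the cover's trailing edge on the -y side, on the underside: cover x = -55, y = -63 mm
- well_rear (a point): middle of the far edge of the filter opening, at deck height, unit x = +12, y = 0. The opening runs from unit x = -50 to +12, y -43 to +43 mm, a pleated filter 11 mm below the deck in it. It is uncovered when both trailing corners of the cover are past x = +12, after about 97 mm of sliding
- vial_tray: bystander: cardboard tray of capped vials, 160 x 130 mm, 65 mm high, loose; origin under its centre
- spare_filter: bystander: spare pleated filter, 80 x 60 x 18 mm, lying loose beside the unit; origin under its centre
- wash_bottle: bystander: small clear capped bottle, 54 mm across, 125 mm high, loose; origin under its centre
Not all that is in view belongs to the job. Of the things like the cover, leave any that is blue or pink; of the rest the smaller one is meant.

How it is judged:
On the way, in this order (a step that is already met when the one before it is completed fails the run):
1. the snap tab is pressed in far enough to free the cover (value of joint tab above 0.0045 m), for 0.05 s.
2. the cover is pushed off its seat: both corners of its trailing edge are past the far edge of the filter opening (x of each of cover_left, cover_right in the frame of well_rear above 0 m), for 0.2 s.
At the end, for the whole second after the job is handed in: Both corners of the cover's trailing edge are past the far edge of the filter opening (the opening is completely uncovered); the cover lies flat (within 0.05 rad) on the unit's rear deck (underside within 4 mm of it), at rest (all of step 2 and z of cover in the frame of unit between 0.066 and 0.074 m and angle between cover's own z axis and vertical below 0.05 rad and linear speed of cover below 0.01 m/s); the robot touches nothing.
It fails at once if the cover is lifted more than 12 mm off the deck (z of cover in the frame of unit above 0.082 m).
It fails at once if the cover is tipped more than 0.2 rad (angle between cover's own z axis and vertical above 0.2 rad).
It fails at once if the vial tray is moved more than 15 mm (distance of vial_tray from where it was at the start of the episode above 0.015 m).
It fails at once if the spare filter is moved more than 15 mm (distance of spare_filter from where it was at the start of the episode above 0.015 m).
It fails at once if the wash bottle is moved more than 15 mm (distance of wash_bottle from where it was at the start of the episode above 0.015 m).
It also fails if it takes over 37 s, if anything falls off the work surface, if the arm or the gripper's body presses on something with over 40 N, if the wrist force passes 120 N, or if a joint passes its speed limit or range.

## Working session

There is one attempt and no reset: what is moved stays moved. The work goes in short steps, Python scripts to look and compute and a shell command to move; the robot and the scene stay as the last step left them, time stands still between calls to the robot, and variables do not carry over. Pictures are saved under pics/ and viewed, at most 11 in all, crops included, and the job is handed in when it is done.

```bash
mkdir -p pics; python3 - <<'E'
from plant import robot
import cv2
for n in("top","side"):
    cv2.imwrite(f"pics/{n}0.png",robot.get_image(n)); print(robot.camera_params(n))
print(robot.observe(), robot.camera_params("wrist"))
E
```

```text
{'fx': 567.6669636263828, 'fy': 567.6669636263828, 'cx': 325.5513680060601, 'cy': 244.42385953293888, 'rvec': array([ 2.22103331, -2.17046271,  0.08862367]), 'tvec': array([-0.04120997,  0.53628996,  1.20833662])}
{'fx': 554.0330200552685, 'fy': 554.0330200552685, 'cx': 331.43810063795854, 'cy': 243.73543994925734, 'rvec': array([ 0.46683101, -2.60278985,  1.40101123]), 'tvec': array([0.50920539, 0.18303847, 0.91365891])}
{'clock': 0.1, 'joint_pos': array([-1.42638939e+00,  1.31081549e-01,  1.48913001e+00,  3.41115692e-06,
        1.52300738e+00, -8.54450082e-02]), 'qd': array([-0.00074948, -0.00180046, -0.00170433,  0.00014668,  0.00359998,
       -0.00010448]), 'effort': array([ 9.56610129e-04, -5.61342144e+01, -4.93096805e+01,  7.70067167e-02,
        2.90038803e-02, -4.77744572e-05]), 'tool_pos': array([ 0.13661763, -0.5836761 ,  0.186517  ]), 'tcp_rot': array([-3.13997258e+00, -1.42184154e-04,  2.29851666e-01]), 'contact_force': array([-0.55606003, -0.46113982, -0.22340727]), 'torque': array([-0.0628671 ,  0.03157639, -0.06702649]), 'grasp_force': 0.0, 'opening': 0.09271025121886095} {'fx': 379.35083726621207, 'fy': 379.35083726621207, 'cx': 316.6040634810827, 'cy': 243.40428841019673, 'mount': array([[-6.77919492e-04, -9.62200650e-01, -2.72340685e-01,
         7.51388050e-02],
       [ 9.99999695e-01, -7.57654133e-04,  1.87617999e-04,
         9.86611722e-05],
       [-3.86866206e-04, -2.72340475e-01,  9.62200871e-01,
        -1.96965396e-01],
       [ 0.00000000e+00,  0.00000000e+00,  0.00000000e+00,
         1.00000000e+00]])}
```

View pics/top0.png

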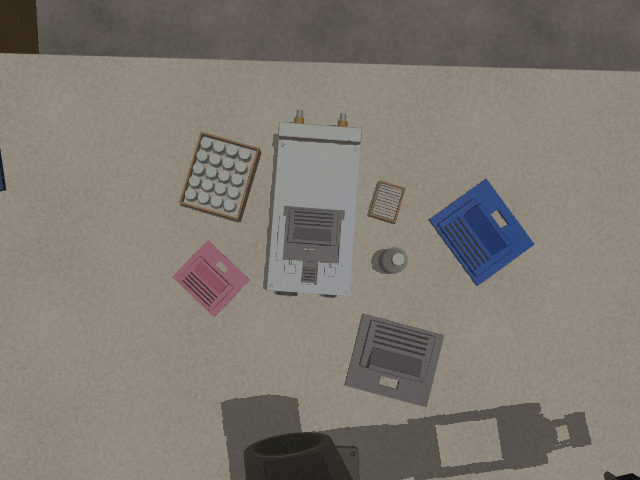

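View pics/side0.png

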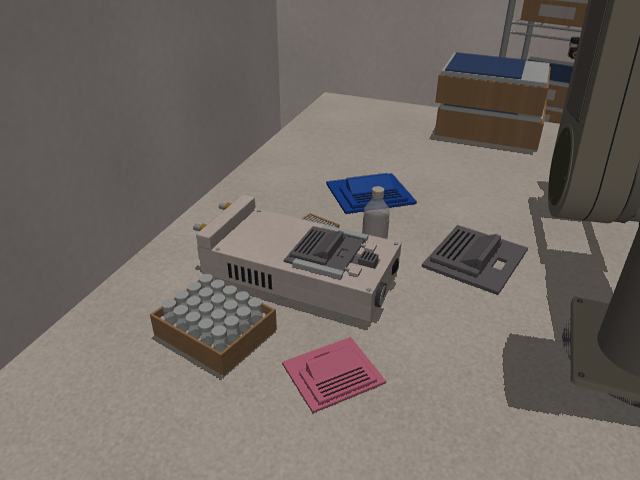

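The unit is at about px (315,210) in the top view. The smaller grey cover is on it, and the other covers are decoys: blue, pink and a larger grey one. The vial tray is on the left, and the spare filter and bottle are on the right. I'll enlarge the unit next.

```bash
python3 - <<'E'
import cv2
a=cv2.imread("pics/top0.png")[110:305,260:370]
a=cv2.rotate(cv2.resize(a,None,fx=4,fy=4,interpolation=cv2.INTER_CUBIC),cv2.ROTATE_90_CLOCKWISE)
cv2.imwrite("pics/crop0.png",a)  # crop (X,Y): u=260+Y/4, v=305-X/4
E
```

```text
(no output)
```

View pics/crop0.png

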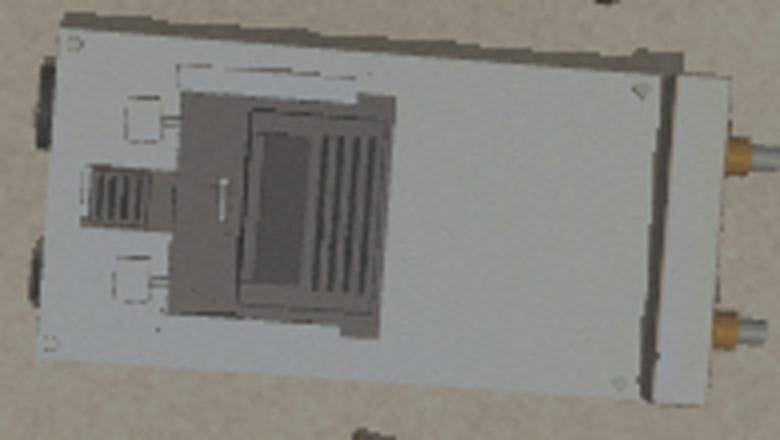

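```bash
cat > h.py <<'E'
import numpy as np, cv2
from scipy.optimize import least_squares
from plant import robot
def proj(P,n="top"):
    c=robot.camera_params(n);K=np.array([[c['fx'],0,c['cx']],[0,c['fy'],c['cy']],[0,0,1]])
    return cv2.projectPoints(np.asarray(P,float),c['rvec'],c['tvec'],K,None)[0][:,0]
def world(p,P):
    c,s=np.cos(p[2]),np.sin(p[2]);P=np.asarray(P,float)
    return np.c_[p[0]+c*P[:,0]-s*P[:,1],p[1]+s*P[:,0]+c*P[:,1],P[:,2]]
E
python3 - <<'E'
from h import *
U=np.array([[-150,85,70],[-150,-85,70],[195,85,98],[195,-85,98],[25,63,75],[25,-63,75],[-128,14,82],[-128,-14,82]])/1e3
C=np.array([[62,27],[38,358],[730,78],[705,404],[395,97],[378,337],[93,167],[88,226]])
px=np.c_[260+C[:,1]/4,305-C[:,0]/4]-0.4
r=least_squares(lambda p:(proj(world(p,U))-px).ravel(),[.5,0,0],loss='soft_l1')
print(r.x,(proj(world(r.x,U))-px).round(2).tolist())
Q=np.array([[-113,0,82],[-50,0,89],[60,0,89]])/1e3
print(world(r.x,Q)); 
# side check
S=proj(world(r.x,np.r_[U,Q]),"side");print(S.round(1).tolist())
E
```

```text
[ 0.58314679 -0.001146   -0.04869111] [[0.16, 0.71], [-0.06, 0.59], [-0.63, -0.96], [0.75, -1.01], [-0.31, -0.03], [0.51, 0.16], [0.3, 0.22], [-0.73, -0.05]]
[[ 0.47028072  0.00435392  0.082     ]
 [ 0.53320605  0.00128759  0.089     ]
 [ 0.64307568 -0.00406631  0.089     ]]
[[372.2, 294.2], [401.5, 242.8], [195.1, 234.5], [242.3, 194.0], [284.0, 260.1], [312.9, 226.3], [374.0, 262.5], [379.1, 254.3], [368.6, 256.4], [336.2, 245.2], [282.2, 232.0]]
```

```bash
python3 -m jog '0 0 0 0 0 0 0.177; 0 0 0 0 0 0 0.177; 0 0.055 -0.109 0 0 0 0; 0 0.055 -0.109 0 0 0 0; 0 0.055 -0.109 0 0 0 0; 0 0.055 -0.109 0 0 0 0; 0 0.055 -0.109 0 0 0 0; 0 0.055 -0.109 0 0 0 0; 0 0.055 -0.109 0 0 0 0; 0 0 0 0 0 0 0'
```

```text
clock: 1.35
tool_pos: [0.3064, -0.2844, 0.1872]
tcp_rot: [-3.141, -0.0, -0.044]
contact_force: [-0.5, 0.2, 0.4]
opening: 0.0014
grasp_force: 0.0
```

```bash
python3 -m jog '0 0.054 -0.1056 0 0 0 0.006; 0 0.054 -0.1056 0 0 0 0; 0 0.054 -0.1056 0 0 0 0; 0 0.054 -0.1056 0 0 0 0; 0 0.054 -0.1056 0 0 0 0; 0 0.054 -0.1056 0 0 0 0; 0 0.054 -0.1056 0 0 0 0; 0 0 0.0 0.1 0 0 0; 0 0 0 0.1 0 0 0; 0 0 0 0 0 0 0'
python3 - <<'E'
from h import *
o=robot.observe();print(o['tool_pos'],o['tcp_rot'])
a=robot.get_image("wrist");b=robot.get_image("side")[190:330,250:430]
b=cv2.resize(b,None,fx=2.6,fy=2.6,interpolation=cv2.INTER_CUBIC);b=cv2.copyMakeBorder(b,0,480-b.shape[0],0,0,cv2.BORDER_CONSTANT)
c=cv2.resize(a[200:480,180:460],(330,330));c=cv2.copyMakeBorder(c,0,150,0,0,cv2.BORDER_CONSTANT)
cv2.imwrite("pics/w1.png",np.hstack([c,b])[:, :800])
E
```

```text
clock: 2.6
tool_pos: [0.4686, 0.0001, 0.1038]
tcp_rot: [-3.141, 0.008, -0.053]
contact_force: [-0.2, -0.8, -0.1]
opening: 0.0007
grasp_force: 0.0
[4.68614037e-01 1.19937478e-04 1.03781521e-01] [-3.14146473  0.0076496  -0.05340938]
```

View pics/w1.png

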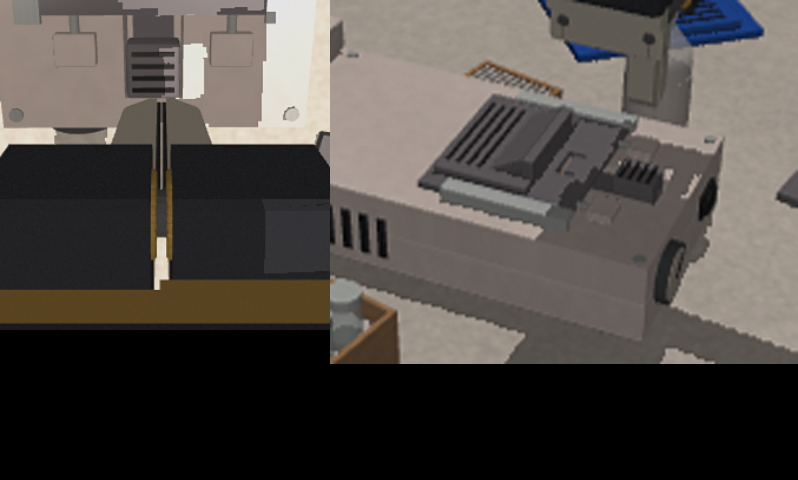

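```bash
python3 - <<'E'
from h import *
from scipy.spatial.transform import Rotation as R
o=robot.observe();print(o['tool_pos'],o['tcp_rot'])
c=robot.camera_params("wrist");T=np.eye(4);T[:3,:3]=R.from_euler('xyz',o['tcp_rot']).as_matrix();T[:3,3]=o['tool_pos']
M=np.linalg.inv(T@c['mount']);K=np.array([[c['fx'],0,c['cx']],[0,c['fy'],c['cy']],[0,0,1]])
p=[.58314679,-.001146,-.04869111]
Q=np.array([[-128,14,82],[-128,-14,82],[-98,14,82],[-98,-14,82],[-113,0,82]])/1e3
W=np.r_[world(p,Q),[o['tool_pos']]]
x=(M[:3,:3]@W.T+M[:3,3:]);x=(K@x);x=(x[:2]/x[2]).T
print("wrist crop",((x-[180,200])*330/280).round(0).tolist())
print("side crop",((proj(W,"side")-[250,190])*2.6+[330,0]).round(0).tolist())
E
```

```text
[ 4.71865459e-01 -1.94142499e-04  1.08170565e-01] [ 3.14143797e+00  2.48434933e-04 -5.37947803e-02]
wrist crop [[126.0, 103.0], [178.0, 103.0], [125.0, 49.0], [179.0, 49.0], [152.0, 76.0], [160.0, 91.0]]
side crop [[652.0, 189.0], [666.0, 167.0], [611.0, 178.0], [625.0, 157.0], [638.0, 173.0], [640.0, 137.0]]
```

```bash
python3 -m jog '0 -0.004 -0.0115 0 0 0 0; 0 0 0 0.03 0 0 0; 0 0 0 0.025 0 0 0; 0 0 0 0 0 0 0; 0 0 0 0 0 0 0; 0 0 0 0.01 0 0 0; 0 0 0 0.005 0 0 0;0 0 0 0.005 0 0 0; 0 0 0 0 0 0 0; 0 0 0 0 0 0 0'
```

```text
clock: 3.95
tool_pos: [0.4704, 0.0052, 0.0775]
tcp_rot: [3.142, -0.0, -0.053]
contact_force: [-0.7, -0.2, -0.1]
opening: 0.0005
grasp_force: 0.0
```

```bash
cat > look.py <<'E'
from h import *
import sys
o=robot.observe();print(o['tool_pos'],o['contact_force'])
a=robot.get_image("wrist");b=robot.get_image("side")[190:330,250:430]
b=cv2.resize(b,None,fx=2.6,fy=2.6,interpolation=cv2.INTER_CUBIC);b=cv2.copyMakeBorder(b,0,480-b.shape[0],0,0,cv2.BORDER_CONSTANT)
c=cv2.resize(a[100:480,180:460],(330,448));c=cv2.copyMakeBorder(c,0,32,0,0,cv2.BORDER_CONSTANT)
cv2.imwrite(sys.argv[1],np.hstack([c,b])[:, :800])
E
python3 look.py pics/w2.png
```

```text
[0.47038213 0.00521751 0.07751398] [-0.66900449 -0.18370204 -0.09893107]
```

View pics/w2.png

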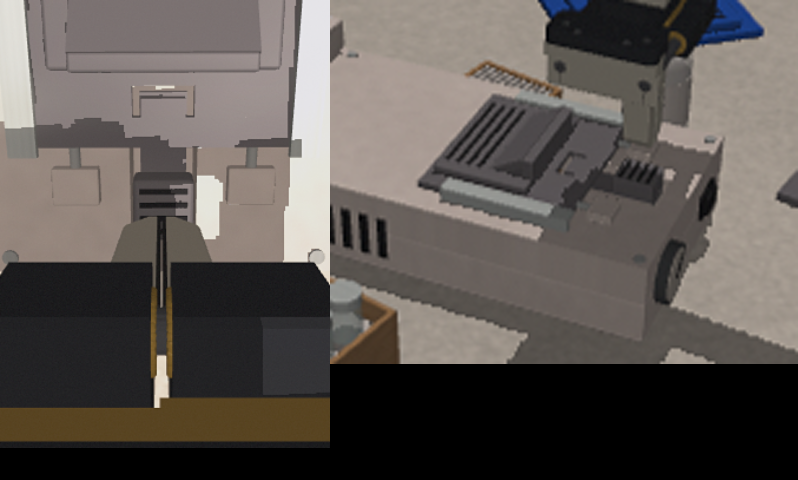

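The side view shows the fingertips about 20 mm above the tab (tip at crop (640,147), pad at (638,173)). The reported TCP is already below the pad height and there is no force. The real tips therefore sit higher than the TCP claims, so I'll descend until I feel contact.

```bash
python3 -m jog '0 0 0 0.01 0 0 0; 0 0 0 0.01 0 0 0; 0 0 0 0.005 0 0 0; 0 0 0 0.005 0 0 0; 0 0 0 0 0 0 0'; python3 -m jog '0 0 0 0.005 0 0 0; 0 0 0 0 0 0 0'
```

```text
clock: 4.68
tool_pos: [0.4702, 0.0053, 0.0652]
tcp_rot: [-3.142, 0.0, -0.053]
contact_force: [-0.3, -0.3, 0.3]
opening: 0.0008
grasp_force: 0.0
clock: 4.92
tool_pos: [0.4702, 0.0053, 0.0633]
tcp_rot: [3.142, 0.0, -0.053]
contact_force: [0.5, -0.3, -0.1]
opening: 0.0007
grasp_force: 0.0
```

```bash
for i in 1; do python3 -m jog '0 0 0 0.005 0 0 0; 0 0 0 0 0 0 0'|grep -E "tool_pos|contact"; python3 -m jog '0 0 0 0.005 0 0 0; 0 0 0 0 0 0 0'|grep -E "tool_pos|contact";python3 -m jog '0 0 0 0.005 0 0 0; 0 0 0 0 0 0 0'|grep -E "tool_pos|contact"; done
```

```text
tool_pos: [0.4702, 0.0053, 0.0612]
contact_force: [-0.2, 0.5, 0.0]
tool_pos: [0.4702, 0.0053, 0.0592]
contact_force: [-0.1, 0.2, -0.3]
tool_pos: [0.4701, 0.0053, 0.0572]
contact_force: [0.3, 0.3, -0.6]
```

```bash
python3 look.py pics/w3.png
```

```text
[0.47014633 0.00527987 0.05723333] [ 0.3141807   0.34600037 -0.6212728 ]
```

View pics/w3.png

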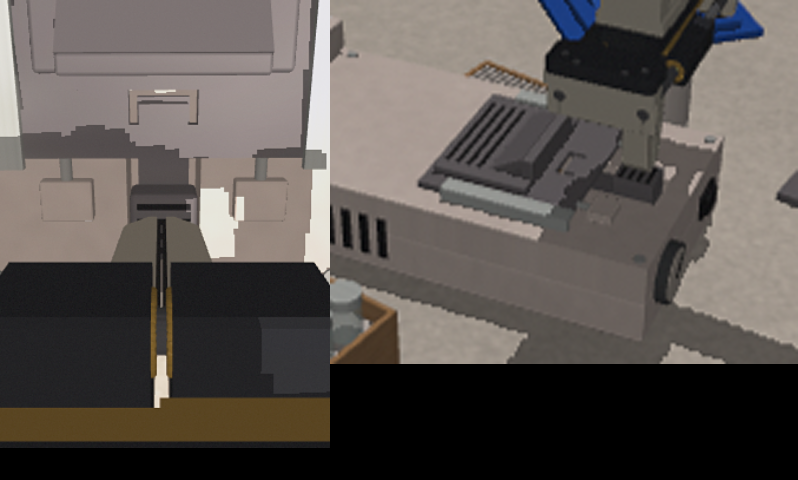

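The fingertips now look just above the pad, with the tip at crop (640,170). The tab is still up, so I'll continue in small steps.

```bash
python3 -m jog '0 0 0 0.004 0 0 0; 0 0 0 0 0 0 0'|grep -E "tool_pos|contact"; python3 -m jog '0 0 0 0.004 0 0 0; 0 0 0 0 0 0 0'|grep -E "tool_pos|contact";python3 -m jog '0 0 0 0.004 0 0 0; 0 0 0 0 0 0 0'|grep -E "tool_pos|contact"
```

```text
tool_pos: [0.4702, 0.0053, 0.0557]
contact_force: [0.4, 0.3, 0.2]
tool_pos: [0.4702, 0.0053, 0.054]
contact_force: [0.6, -0.4, 0.2]
tool_pos: [0.4702, 0.0053, 0.0525]
contact_force: [0.7, -0.2, 0.3]
```

```bash
python3 -m jog '0 0 0 0.004 0 0 0; 0 0 0 0 0 0 0'|grep -E "tool_pos|contact"; python3 -m jog '0 0 0 0.004 0 0 0; 0 0 0 0 0 0 0'|grep -E "tool_pos|contact"
```

```text
tool_pos: [0.4704, 0.0052, 0.0511]
contact_force: [0.1, 0.6, -0.1]
tool_pos: [0.4704, 0.0052, 0.0496]
contact_force: [-1.5, 0.5, 4.2]
```

```bash
python3 -m jog '0 0 0 0.005 0 0 0; 0 0 0 0.005 0 0 0; 0 0 0 0 0 0 0'|grep -E "tool_pos|contact"; python3 -m jog '0 0 0 0.004 0 0 0; 0 0 0 0 0 0 0; 0 0 0 0 0 0 0'|grep -E "tool_pos|contact"; python3 look.py pics/w4.png
```

```text
tool_pos: [0.4703, 0.0052, 0.0453]
contact_force: [-1.7, -0.4, 3.0]
tool_pos: [0.4703, 0.0053, 0.0438]
contact_force: [-1.0, 0.1, 2.3]
[0.47031136 0.00525471 0.04377815] [-0.95141764  0.08313362  2.34130147]
```

View pics/w4.png

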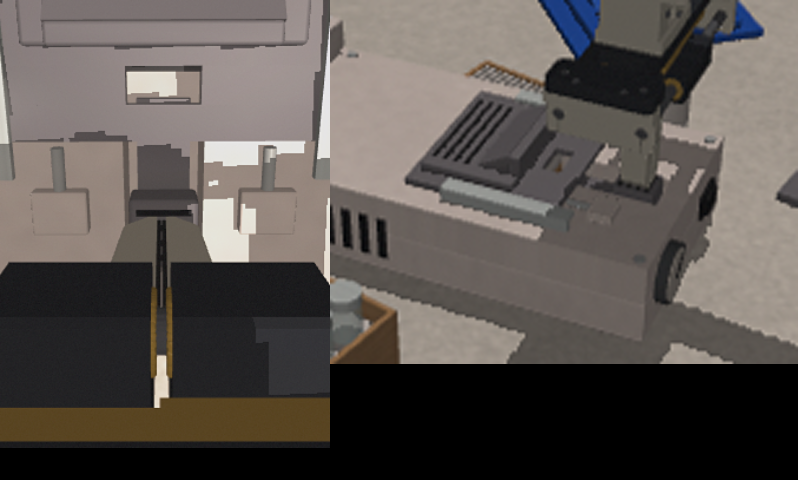

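The cover has popped forward: the slot is now clear of the catch and the pins are extended. Contact came at TCP z ≈ 0.0505, so the real tips are about 31 mm short of the TCP. Next I'll lift, move forward over the flange and lower in front of the ridge.

```bash
python3 -m jog '0 0 0 -0.02 0 0 0; 0 0 0 -0.017 0 0 0; 0 0 0 0 0 0 -0.0055; 0 0.04 0.002 0 0 0 0; 0 0.04 0 0 0 0 0; 0 0.04 0 0 0 0 0; 0 0 0 0 0 0 0; 0 0 0 0 0 0 0'; python3 look.py pics/w5.png
```

```text
clock: 8.88
tool_pos: [0.5174, 0.0022, 0.0582]
tcp_rot: [-3.142, 0.001, -0.049]
contact_force: [-0.3, 0.4, 0.3]
opening: 0.0005
grasp_force: 0.0
[0.51742735 0.00219862 0.05823548] [-0.31010736  0.43610964  0.34374602]
```

View pics/w5.png

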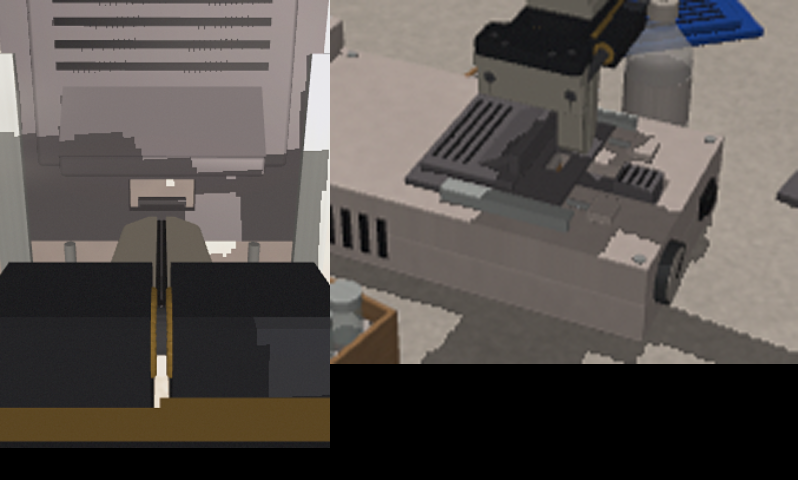

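```bash
python3 -m jog '0 0 0 0.015 0 0 0; 0 0.015 0 0 0 0 0; 0 0.015 0 0 0 0 0; 0 0.015 0 0 0 0 0; 0 0.015 0 0 0 0 0; 0 0.015 0 0 0 0 0; 0 0.015 0 0 0 0 0; 0 0.015 0 0 0 0 0;0 0 0 0 0 0 0'; python3 look.py pics/w6.png
```

```text
clock: 10.1
tool_pos: [0.5608, 0.0, 0.0527]
tcp_rot: [-3.142, -0.001, -0.049]
contact_force: [-1.2, -0.6, 0.3]
opening: 0.0004
grasp_force: 0.0
[5.60798348e-01 3.34871599e-05 5.26721816e-02] [-1.22054587 -0.63476571  0.2716359 ]
```

View pics/w6.png

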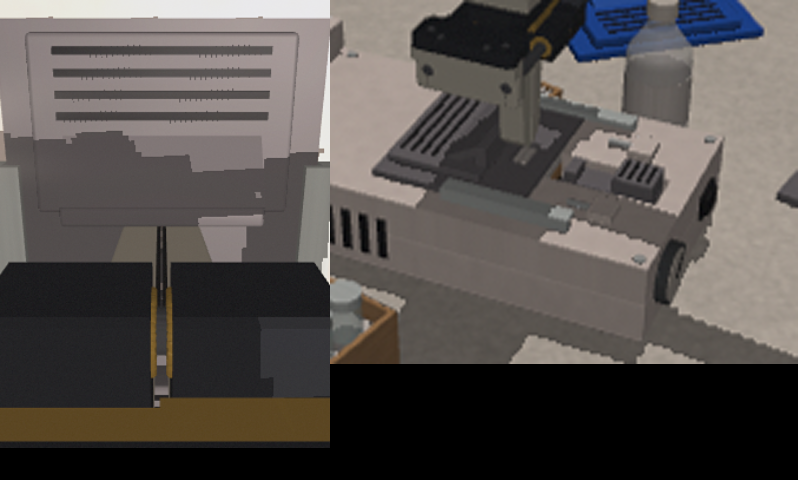

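The cover is flat and sliding against the fingertips, and its trailing edge is past the tab. I'll push about 76 mm more.

```bash
python3 -m jog '0 0.015 0 0 0 0 0; 0 0.015 0 0 0 0 0; 0 0.015 0 0 0 0 0; 0 0.015 0 0 0 0 0; 0 0.015 0 0 0 0 0; 0 0.015 0 0 0 0 0; 0 0.015 0 0 0 0 0; 0 0.015 0 0 0 0 0; 0 0.015 0 0 0 0 0; 0 0 0 0 0 0 0' | grep -E "pos|force"; python3 -m jog '0 0.015 0 0 0 0 0; 0 0.015 0 0 0 0 0; 0 0.015 0 0 0 0 0; 0 0.006 0 0 0 0 0; 0 0.004 0 0 0 0 0; 0 0 0 0 0 0 0; 0 0 0 0 0 0 0'; python3 - <<'E'
from h import *
a=robot.get_image("top")[110:305,260:370]
a=cv2.rotate(cv2.resize(a,None,fx=4,fy=4,interpolation=cv2.INTER_CUBIC),cv2.ROTATE_90_CLOCKWISE)
b=robot.get_image("side")[190:330,190:430]
b=cv2.resize(b,(240,140));b=cv2.copyMakeBorder(b,0,0,0,540,cv2.BORDER_CONSTANT)
cv2.imwrite("pics/t7.png",np.vstack([a,b]))
p=[.58314679,-.001146,-.04869111]
x=proj(world(p,[[.012,.063,.07],[.012,-.063,.07]]));print([((v[0]-260)*4,(305-v[1])*4) for v in x+.4],"(Y,X) of opening far edge at y=±63")
E
```

```text
tool_pos: [0.6148, -0.0026, 0.0528]
contact_force: [0.1, 0.5, 0.5]
grasp_force: 0.0
clock: 12.32
tool_pos: [0.6362, -0.0036, 0.0527]
tcp_rot: [-3.142, -0.0, -0.049]
contact_force: [0.3, -0.9, 0.4]
opening: 0.0002
grasp_force: 0.0
[(np.float64(94.40014577336797), np.float64(368.96891962425207)), (np.float64(336.8339703710842), np.float64(351.3115230240702))] (Y,X) of opening far edge at y=±63
```

View pics/t7.png

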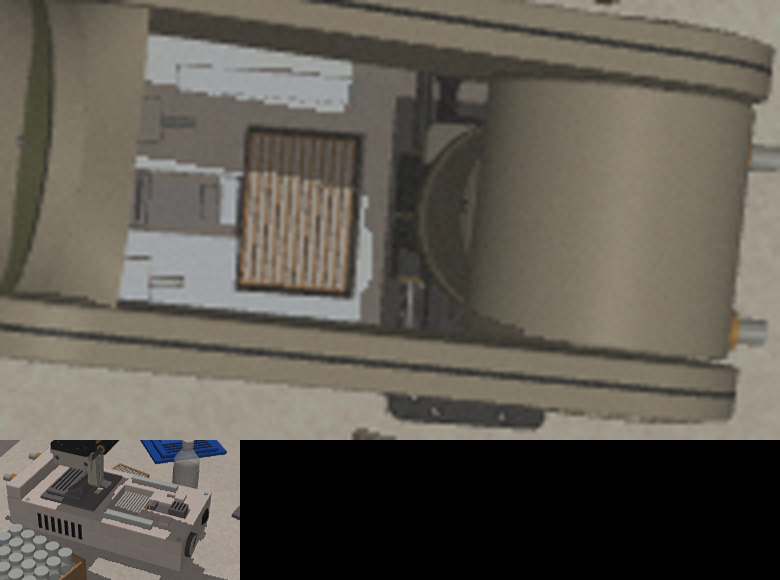

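The filter opening, at crop (240–360, 130–295), is fully exposed, and the cover's trailing edge lies beyond it. I'll back off, rise and check.

```bash
python3 -m jog '0 -0.02 0 0 0 0 0; 0 -0.02 0 0 0 0 0; 0 0 0 -0.08 0 0 0; 0 0 0 -0.1 0 0 0; 0 -0.1 0 -0.1 0 0 0; 0 -0.1 0 -0.05 0 0 0; 0 -0.1 0 0 0 0 0; 0 0 0 0 0 0 0; 0 0 0 0 0 0 0; 0 0 0 0 0 0 0'; python3 - <<'E'
from h import *
b=robot.get_image("side")[170:310,180:420]
cv2.imwrite("pics/s8.png",cv2.resize(b,None,fx=3.3,fy=3.3,interpolation=cv2.INTER_CUBIC))
p=[.58314679,-.001146,-.04869111]
x=proj(world(p,[[.012,.063,.07],[.012,-.063,.07],[.027,.063,.07],[.027,-.063,.07]]),"side");print(((x-[180,170])*3.3).round())
E
```

```text
clock: 13.68
tool_pos: [0.5009, 0.0029, 0.1846]
tcp_rot: [-3.142, -0.0, -0.049]
contact_force: [0.7, -1.3, 0.7]
opening: 0.0008
grasp_force: 0.0
[[365. 311.]
 [458. 198.]
 [340. 304.]
 [435. 192.]]
```

View pics/s8.png

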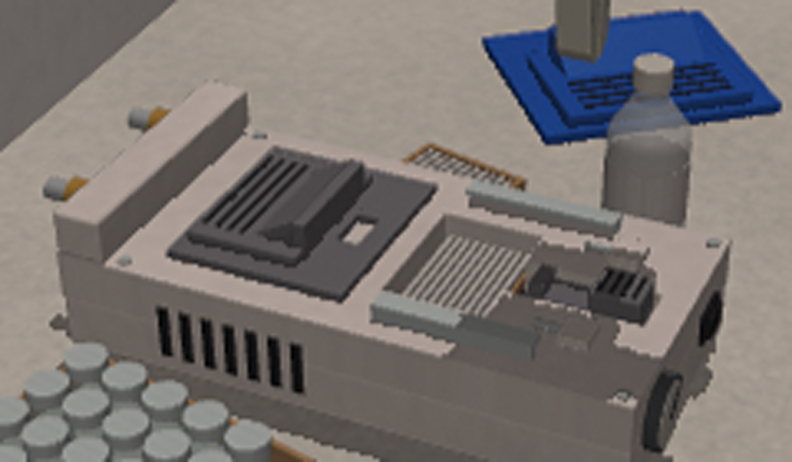

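The cover lies flat on the rear deck. Its trailing corners at (342,298) and (437,185) match the prediction for about 15 mm past the opening, and nothing else has moved.

```bash
python3 -c "
from plant import robot
print(robot.sign_off())"
```

```text
the job is handed in; nothing more can be done
None
```

The job is handed in: I pressed the snap tab until the cover popped free, then slid the cover flat onto the rear deck about 15 mm past the filter opening, and the final side view shows the opening clear, the arm touching nothing and the tray, spare filter and bottle apparently undisturbed (the judge's result was not shown).

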